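# Work the stuck vial insert out of the block heater

## Task

The metal vial insert is stuck in the well of the block heater; a straight pull will not free it. Take it by its black grip and rock it side to side, to the heater's left and right as seen from its control panel (the sides with a dark vent slot), until both rubber lips holding it are worked back. Then lift it straight up and finish holding it upright and still over the well, its foot about 2 cm above the heater's top, never letting go, and leave the rack, beaker and jar alone.

Things in the scene. Friction and masses are not known exactly. Their poses are not given: they have to be found in the camera images.
- heater: Grey block heater fixed to the bench, 150 (x) x 140 (y) x 86 mm high, aluminium top. Origin: centre of its underside; z up; white control panel on the -x face; +y and -y sides each have a dark vent slot. Well: mouth 53 (x) x 48 (y) mm, floor 30 mm above the bench; 40 mm wide in y for the lowest 14 mm (1.5 mm clear round the insert's foot), wider above, so the insert can lean to +y or -y.
- well_mouth (a point): Centre of the well's mouth, level with the heater's top, 86 mm above the bench; axes as the heater's.
- insert: Loose aluminium insert, about 0.4 kg, 110 mm high, axes along the heater's. Origin: centre of its underside, on the well's floor. Upward: foot 50 (x) x 37 (y) mm to 40 mm; neck 30 x 28 to 68; flange with vial holes 66 x 48 to 74; black square grip 24 x 24 to 110. The lips reach 3 to 4 mm over the foot's shoulder: it lifts 4 mm, then they stop it. Leaned, it pivots on the foot's bottom edge.
- insert_grip (a point): Point on the insert's axis inside the black grip, 96 mm above the insert's underside (126 mm above the bench when seated), 22 mm above the flange: a good TCP height. The grip can be taken across x or across y. Axes as the insert's.
- lip_left (a joint): Stiff rubber lip at the well's +y side, 44 to 49 mm above its floor. Value: how far it is pushed outward, 0 (to 0.001 at the start) to 0.0055 m. The leaning neck pushes it with about 8 N; it stays put. The insert is free once both values add up to about 0.008: neither lip alone is enough. A lean of 0.13 to 0.16 rad (13 to 16 mm at the grip) brings a lip near its stop.
- lip_right (a joint): The same lip on the heater's -y side; its value grows as it moves outward (to -y).
- vial_rack: Bystander: white rack of capped glass vials, 80 x 140 x 60 mm; origin centre of its underside.
- beaker: Bystander: glass beaker, 70 mm across, 90 mm high; origin centre of its underside.
- jar: Bystander: amber jar with a white cap, 64 mm across, 85 mm high; origin centre of its underside.
Mind the look-alikes: they are no part of the job. What is shaped like the insert but red is not meant.

How it is judged (in metres and radians):
On the way:
1. both lips are worked back while the insert is still down in the well (value of joint each of lip_left, lip_right above 0.002 m and z of insert in the frame of heater below 0.07 m), for 0.05 s.
At the end, for the whole second after the job is handed in: The fingers hold the insert still, clear of the heater: underside 4 to 45 mm above its top, within 25 mm of the well's centre, leaning under 0.2 rad; both lips pushed back over 2 mm; no bystander moved over 30 mm (z of insert in the frame of heater between 0.09 and 0.131 m and horizontal distance between insert and well_mouth below 0.025 m and angle between insert's own z axis and vertical below 0.2 rad and linear speed of insert below 0.02 m/s and contact force between the fingers and insert above 2 N and contact force between insert and heater below 0.1 N and value of joint each of lip_left, lip_right above 0.002 m); the arm keeps its last pose, push and grip.
It fails at once if the vial rack is disturbed (distance of vial_rack from where it was at the start of the episode above 0.03 m).
It fails at once if the beaker is disturbed (distance of beaker from where it was at the start of the episode above 0.03 m).
It fails at once if the jar is disturbed (distance of jar from where it was at the start of the episode above 0.03 m).
It also fails if it takes over 58 s, if anything falls off the work surface, if the arm or the gripper's body presses on something with over 40 N, if the wrist force passes 120 N, or if a joint passes its speed limit or range.

## Robot

A 6-joint arm with a two-finger parallel gripper is mounted at the origin on the work surface. World frame = base frame: x ahead of the robot, y to its left, z up, the work surface at z = 0. Lengths are in m, angles in degrees, forces in N, time in s.
With the tool pointing down it reaches from about 0.3 to 0.75 m from the base axis. Payload 8.5 kg.
Tool frame: the origin (TCP) lies between the finger pads, 19 mm behind the fingertips; this is the grasp point; z points along the fingers, y is the line along which they close (so a half turn about z gives the same grasp; the last joint's range is limited). The gripper opens to 88 mm and grips with 3 to 60 N. Pads are 18 mm wide; open, the fingers measure 123 mm over their backs; the gripper's body (75 mm by 187 mm) begins 45 mm behind the grasp point.
Start: joints at [63.925, 21.807, 74.336, -0, 83.858, -12.336], TCP at [0.131, 0.534, 0.257] pointing down, gripper open.
Joint ranges: [-178.18, 178.18], [-50.72, 133.34], [12.68, 142.11], [-81.47, 261.47], [9.98, 163.14], [-165.26, 165.26]. Speed limits (degrees/s): [136.94, 136.94, 180, 180, 180, 180].

## Interface

Orientations are given as a 3x3 rotation matrix whose columns are the frame's x, y, z axes.
In Python, from station import bot gives the robot as it stands.
- The arm moves only by the tool carry_out, never from a script. Its argument "motion" is a list of rows, each a list of 5 numbers: the closure, from -1 (fully open) to 1 (shut), then the shift along the tool's x, y, z in m, then the turn about the tool's z in rad. A call has 1 to 5 rows; each row shifts and turns the commanded pose from where the row before left it, along the tool's axes as they then stand; what a row does not reach is not made up. A row lasts 1/10 s, in which the tool goes at most 50 mm and 8.59 degrees, less where a joint would pass 70% of its speed; a pose out of reach is approached as far as the arm can. A call with a gripper value outside its range is refused whole. The fingers move at their own pace and stop on an object; the grip force is fixed at half the most. Time passes only in rows, so rows that do not move let the fingers close. It gives the time, the measured TCP pose, the force, the opening and the grip force at its end, in the units of the state.
- bot.state(): the state, without advancing time (a new reading comes with each control period).
- bot.camera(name): name is "side" or "top" or "wrist"; returns a dict with "color" (400x640x3 uint8, red, green, blue), "depth" (400x640 float32, m along the optical axis (not along the pixel's ray), 0 where there is no reading), "K" (3x3 intrinsics, pixels), "eye" and "attitude" of the camera in the world. Camera axes: x right, y down, z forward; pixel columns grow to the right and rows downward; lengths in m; the calibration is good to about 2 mm. A picture is of the moment at which its call begins.
- bot.finish_job(): hands the job in; it is judged then, once.
The state is a dict: "time": time; "joints": joint angles; "qvel": joint speeds; "effort": joint torques, N m; "ee_pos": TCP position; "eef_rot": TCP orientation; "contact_force": force on the tool from outside, world axes, zero at the start; "moment": the same for the moment, N m; "opening": opening from 0.0 (shut) to 1.0 (fully open); "grip_force": force on a finger pad.
Only numpy, scipy, OpenCV 4.12 (cv2) and the standard library are available. Lean on these libraries where they do the work, as an engineer would, in place of code of your own. Each camera call takes 0.05 s, during which the arm holds its last target. There are 200 camera calls.

## Working session

There is one attempt and no reset: what is moved stays moved. The work goes in short steps, Python scripts to look and compute and a tool call to move; the robot and the scene stay as the last step left them, time stands still between calls to the robot, and variables do not carry over. Pictures are saved under pics/ and viewed, at most 10 in all, crops included, and the job is handed in when it is done.

Besides the shell and the picture viewer there is one more tool, called after "Emit:" as name(argument=value, ...) on one line, values as JSON. carry_out: Moves the arm, as the interface text tells. Its arguments: {"type":"object","properties":{"motion":{"type":"array"}},"required":["motion"]}

```bash
mkdir -p pics
cat > h.py <<'E'
import numpy as np, cv2
from station import bot
def snap(n,f):
    c=bot.camera(n); cv2.imwrite(f"pics/{f}.png",c["color"][:,:,::-1]); np.savez(f"pics/{f}.npz",**{k:np.array(v) for k,v in c.items()}); return c
def pts(c):
    v,u=np.mgrid[0:400,0:640]; d=c["depth"]; K=np.array(c["K"])
    P=np.stack([(u-K[0,2])/K[0,0]*d,(v-K[1,2])/K[1,1]*d,d],-1)
    return P@np.array(c["attitude"]).T+np.array(c["eye"])
E
python3 - <<'E'
from h import *
a=snap("top","top1");b=snap("side","side1")
cv2.imwrite("pics/both.png",cv2.resize(np.vstack([a["color"],b["color"]])[:,:,::-1],(480,600)))
s=bot.state()
for k in("time","ee_pos","eef_rot","opening","contact_force"):print(k,s[k])
print(a["eye"],b["eye"])
E
```

```text
time 0.1
ee_pos [0.13053769 0.53404101 0.25691389]
eef_rot [[-9.71382570e-01  2.37519678e-01 -5.53125612e-04]
 [ 2.37520182e-01  9.71381892e-01 -1.17567725e-03]
 [ 2.58049721e-04 -1.27341089e-03 -9.99999156e-01]]
opening 0.9995489557959218
contact_force [-0.65196543  0.19328721 -0.05918013]
[4.31454123e-01 3.09572792e-04 1.65666353e+00] [0.55838833 0.79931846 0.94302216]
```

View pics/top1.png

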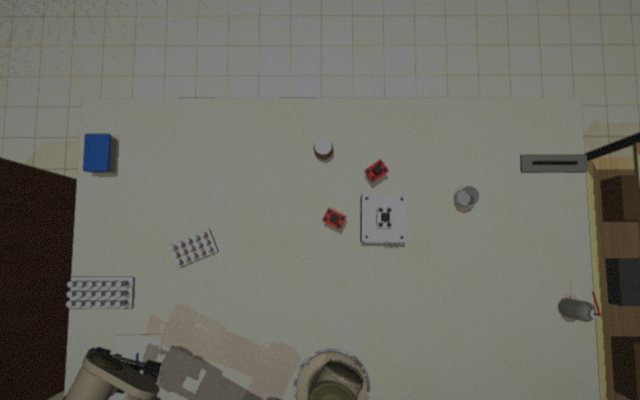

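View pics/side1.png

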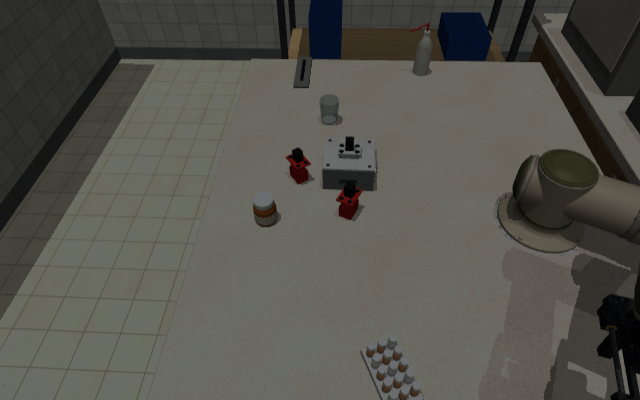

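Top view: the heater is at about (383,219), and the insert with its black grip is at about (385,217) in its well. Candidates are the red look-alikes at (376,170) and (334,218), which stand loose on the bench, and the grey/aluminium one in the heater at (385,217). The last fits the description. Jar (323,148), beaker (466,198) and rack (195,247) are all well away. I'll confirm in a crop and measure.

Run:
```python
from h import *
cs={n:dict(np.load(f"pics/{n}1.npz")) for n in("top","side")}
a=cs["top"];P=pts(a);z=P[...,2]
box=np.zeros((400,640),bool);box[185:255,350:415]=1
m=box&(z>.07)&(z<.1)
print("heater top",np.median(z[m]),m.sum())
hull=cv2.convexHull(np.argwhere(m)[:,::-1].astype(np.float32)); r=cv2.minAreaRect(P[m][:,:2].astype(np.float32)*1000);print(r)
g=box&(z>.13);print("grip",g.sum(),P[g].mean(0),P[g].min(0),P[g].max(0))
f=box&(z>.096)&(z<.112);print("flange",f.sum(),cv2.minAreaRect(P[f][:,:2].astype(np.float32)*1000))
b=cs["side"];Q=pts(b);zb=Q[...,2];bb=np.zeros_like(box);bb[130:195,318:382]=1
g=bb&(zb>.12);print("side grip",g.sum(),Q[g].mean(0),Q[g].min(0),Q[g].max(0))
m=bb&(zb>.075)&(zb<.095);print("side heater",np.median(zb[m]),cv2.minAreaRect(Q[m][:,:2].astype(np.float32)*1000))
A=cv2.resize(a["color"][145:260,310:420],(440,460),interpolation=2);B=cv2.resize(b["color"][125:225,280:385],(345,460),interpolation=2)
cv2.imwrite("pics/crop.png",np.clip(np.hstack([A,B])[:,:,::-1]*1.3,0,255))
```

```text
heater top 0.08602412767720269 1878
((533.338134765625, -166.1494140625), (140.4427032470703, 153.52789306640625), 88.46133422851562)
grip 85 [ 0.5111396  -0.12831652  0.47846358] [ 0.43145412 -0.17655487  0.13158004] [5.47403110e-01 3.09572792e-04 1.65666353e+00]
flange 269 ((533.6591186523438, -170.610595703125), (146.14207458496094, 116.84351348876953), 0.01026924978941679)
side grip 105 [ 0.53759855 -0.02473413  0.25118317] [ 0.52323775 -0.18197934  0.12064867] [0.55838833 0.79931846 0.94302216]
side heater 0.08694442898993526 ((535.2540893554688, -118.70414733886719), (247.80532836914062, 149.9706268310547), 88.79814147949219)[ WARN:0@0.567] global loadsave.cpp:1063 imwrite_ Unsupported depth image for selected encoder is fallbacked to CV_8U.
```

View pics/crop.png

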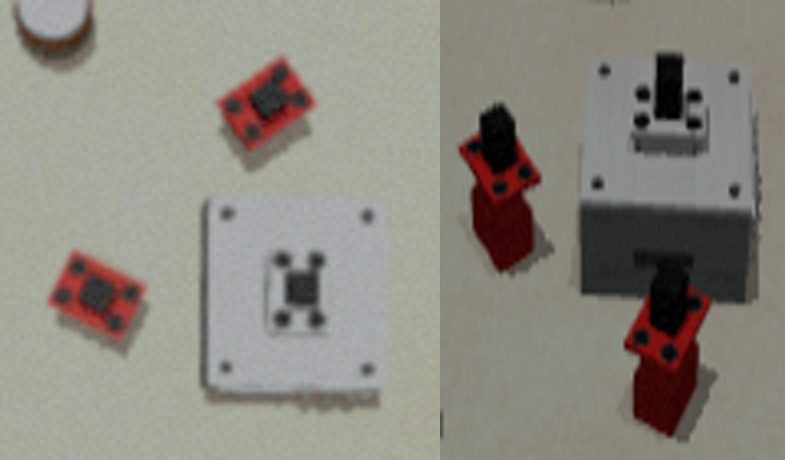

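The crop confirms it: the grey insert with the black grip sits in the heater (crop 300,288), the red ones stand on the bench, and the vent slot faces +y. I'll take robust numbers next.

Run:
```python
from h import *
for n,(r0,r1,c0,c1) in (("top",(185,255,350,415)),("side",(130,195,318,382))):
    a=dict(np.load(f"pics/{n}1.npz"));P=pts(a);z=P[...,2];ok=np.zeros((400,640),bool);ok[r0:r1,c0:c1]=1;ok&=a["depth"]>.1
    m=(ok&(z>.08)&(z<.093)).astype(np.uint8)
    k,l,st,_=cv2.connectedComponentsWithStats(m);m=l==1+st[1:,4].argmax()
    r=cv2.minAreaRect(P[m][:,:2].astype(np.float32)*1000);print(n,"heater",r)
    # grip: dark pixels high up
    dark=a["color"].max(-1)<70
    g=ok&(z>.125)&(z<.16);print("grip",g.sum(),P[g].mean(0),np.percentile(P[g],[5,95],0).round(4).tolist())
    # edges: fit lines, left/right column edge along rows
    E=[]
    for v in range(r0,r1):
        w=np.where(m[v])[0]
        if len(w)>35:E.append((P[v,w[0],:2],P[v,w[-1],:2]))
    E=np.array(E)
    for i in(0,1):
        p=np.polyfit(E[:,i,0],E[:,i,1],1);print("edge slope deg",np.degrees(np.arctan(p[0])),"y mean",E[:,i,1].mean(),"x mean",E[:,i,0].mean())
```

```text
top heater ((534.921142578125, -166.35025024414062), (140.2191925048828, 150.238037109375), 88.41425323486328)
grip 66 [ 0.53407936 -0.16534525  0.13928481] [[0.5231, -0.1762, 0.1342], [0.5445, -0.1553, 0.1454]]
edge slope deg -0.711741003018115 y mean -0.09794875115543002 x mean 0.5361475618521785
edge slope deg -0.8477617856726793 y mean -0.23532018713589042 x mean 0.5358125386998587
side heater ((534.2057495117188, -168.67596435546875), (147.83969116210938, 149.9706268310547), 88.79814147949219)
grip 77 [ 0.53375895 -0.16288618  0.13811384] [[0.5239, -0.1784, 0.1281], [0.544, -0.1532, 0.1432]]
edge slope deg 16.91598103117169 y mean -0.14632334280236797 x mean 0.6077514239554601
edge slope deg -79.89189544520575 y mean -0.15110495780098057 x mean 0.46148135900527315
```

Emit:
carry_out(motion=[[-1,0,0,0,0.149],[-1,0,0,0,0.149],[-1,0,0,0,0.149],[-1,0,0,0,0.149],[-1,0,0,0,0.149]])

```text
time: 0.6
ee_pos: [0.1306, 0.5341, 0.2571]
eef_rot: [[-0.548, 0.837, -0.0], [0.837, 0.548, -0.001], [-0.0, -0.001, -1.0]]
contact_force: [-0.4, -0.3, -0.1]
opening: 1.002
grip_force: 0.0
```

Emit:
carry_out(motion=[[-1,0,0,0,0.149],[-1,0,0,0,0.149],[-1,0,0,0,0.149],[-1,0,0,0,0.149],[-1,0,0,0,0]])

```text
time: 1.1
ee_pos: [0.1306, 0.5341, 0.2571]
eef_rot: [[0.011, 1.0, -0.0], [1.0, -0.011, -0.001], [-0.001, -0.0, -1.0]]
contact_force: [-0.3, 0.3, -0.4]
opening: 0.998
grip_force: 0.0
```

```bash
python3 -c "
from h import *
s=bot.state();print(s['time'],s['ee_pos'],s['eef_rot'],s['joints'])"
```

```text
1.1 [0.13059484 0.53414246 0.25713892] [[ 1.13943012e-02  9.99935023e-01 -3.46240887e-04]
 [ 9.99934869e-01 -1.13945243e-02 -6.49376099e-04]
 [-6.53279155e-04 -3.38819150e-04 -9.99999729e-01]] [6.39220279e+01 2.18251339e+01 7.43588487e+01 1.47124301e-03
 8.38581569e+01 6.45747360e+01]
```

Emit:
carry_out(motion=[[-1,-0.041,0.024,0,0],[-1,-0.041,0.024,0,0],[-1,-0.041,0.024,0,0],[-1,-0.041,0.024,0,0],[-1,-0.041,0.024,0,0]])

```text
time: 1.6
ee_pos: [0.2489, 0.3264, 0.2574]
eef_rot: [[0.005, 1.0, 0.0], [1.0, -0.005, 0.0], [0.0, 0.0, -1.0]]
contact_force: [1.8, 0.0, 0.3]
opening: 0.995
grip_force: 0.0
```

Emit:
carry_out(motion=[[-1,-0.041,0.024,0,0],[-1,-0.041,0.024,0,0],[-1,-0.041,0.024,0,0],[-1,-0.041,0.024,0,0],[-1,-0.041,0.024,0,0]])

```text
time: 2.1
ee_pos: [0.367, 0.12, 0.2576]
eef_rot: [[0.005, 1.0, 0.0], [1.0, -0.005, 0.0], [0.0, 0.0, -1.0]]
contact_force: [1.4, 1.1, 0.3]
opening: 1.0
grip_force: 0.0
```

Emit:
carry_out(motion=[[-1,-0.041,0.024,0,0],[-1,-0.041,0.024,0,0],[-1,-0.041,0.024,0,0],[-1,-0.041,0.024,0,0],[-1,-0.02,0.024,0,0]])

```text
time: 2.6
ee_pos: [0.4854, -0.0664, 0.2572]
eef_rot: [[0.008, 1.0, -0.0], [1.0, -0.008, -0.0], [-0.0, -0.0, -1.0]]
contact_force: [0.4, 0.1, -0.2]
opening: 1.006
grip_force: 0.0
```

Emit:
carry_out(motion=[[-1,-0.041,0.024,0,0],[-1,-0.02,0.024,0,0],[-1,0,0,0,0]])

```text
time: 2.9
ee_pos: [0.5337, -0.1274, 0.2563]
eef_rot: [[0.008, 1.0, -0.001], [1.0, -0.008, 0.0], [0.0, -0.001, -1.0]]
contact_force: [-0.7, 0.7, 0.4]
opening: 1.0
grip_force: 0.0
```

Run:
```python
from h import *
c=snap("wrist","w1");s=bot.state();print(s["time"],s["ee_pos"],s["eef_rot"].tolist() if hasattr(s["eef_rot"],'tolist') else s["eef_rot"],c["eye"])
P=pts(c);z=P[...,2];ok=(c["depth"]>.02)&(np.hypot(P[...,0]-.534,P[...,1]+.166)<.03)
g=ok&(z>.133)&(z<.146);print(g.sum(),cv2.minAreaRect(P[g][:,:2].astype(np.float32)*1000),np.median(z[g]))
f=ok&(z>.098)&(z<.110);print(f.sum(),cv2.minAreaRect(P[f][:,:2].astype(np.float32)*1000))
```

```text
2.95 [ 0.53246012 -0.12574242  0.25649741] [[0.007846761928756055, 0.9999683800316604, -0.0012912258090686905], [0.9999689864176671, -0.00784588302051374, 0.0006843408888221782], [0.0006741884433339376, -0.001296555623563504, -0.9999989322061589]] [ 0.53471833 -0.05993989  0.38413655]
823 ((534.5482788085938, -166.40118408203125), (24.83808708190918, 24.039051055908203), 87.55047607421875) 0.140521990416349
1766 ((534.078369140625, -166.48106384277344), (48.77901840209961, 59.27606964111328), 89.58745574951172)
```

View pics/w1.png

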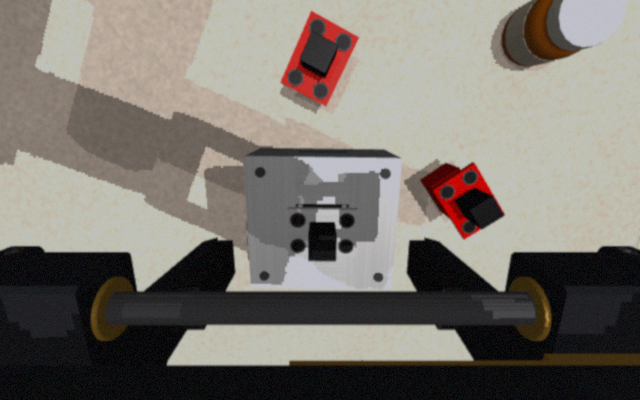

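The wrist view shows the black grip at (322,240), on the heater with both fingers straddling it along x. The grip centre is about (0.5345, -0.1664), so I'll line up and descend.

Emit:
carry_out(motion=[[-1,-0.02,0.0015,0,0.008],[-1,-0.02,0,0,0],[-1,0,0,0.04,0],[-1,0,0,0.04,0],[-1,0,0,0,0]])

```text
time: 3.45
ee_pos: [0.5305, -0.1629, 0.1736]
eef_rot: [[0.015, 1.0, -0.008], [1.0, -0.015, 0.005], [0.005, -0.008, -1.0]]
contact_force: [-0.5, 0.1, 1.0]
opening: 1.004
grip_force: 0.0
```

Emit:
carry_out(motion=[[-1,0,0,0,0],[-1,0,0,0,0]])

```text
time: 3.65
ee_pos: [0.5336, -0.1647, 0.1798]
eef_rot: [[0.017, 1.0, 0.003], [1.0, -0.017, -0.002], [-0.002, 0.003, -1.0]]
contact_force: [0.8, -0.1, 0.6]
opening: 0.999
grip_force: 0.0
```

```bash
python3 -c "
from h import *
s=bot.state();print(s['time'],s['ee_pos'],s['eef_rot'])"
```

```text
3.65 [ 0.53364583 -0.16470285  0.17978066] [[ 0.01652682  0.99985852  0.00313033]
 [ 0.999862   -0.01652144 -0.00173925]
 [-0.00168728  0.00315865 -0.99999359]]
```

Emit:
carry_out(motion=[[-1,-0.0015,0.001,0.01,0],[-1,0,0,0.015,0],[-1,0,0,0.015,0],[-1,0,0,0.008,0],[-1,0,0,0,0]])

```text
time: 4.15
ee_pos: [0.5338, -0.1662, 0.1289]
eef_rot: [[0.018, 1.0, -0.001], [1.0, -0.018, 0.001], [0.001, -0.001, -1.0]]
contact_force: [0.3, -0.6, -0.2]
opening: 1.002
grip_force: 0.0
```

Emit:
carry_out(motion=[[-1,0,0,0,0],[-1,0,0,0,0],[-1,0,0,0,0]])

```text
time: 4.45
ee_pos: [0.5342, -0.1665, 0.1301]
eef_rot: [[0.018, 1.0, 0.001], [1.0, -0.018, -0.001], [-0.001, 0.001, -1.0]]
contact_force: [0.4, -0.3, 0.2]
opening: 0.996
grip_force: 0.0
```

Emit:
carry_out(motion=[[-1,0,0.0003,0.002,0],[1,0,0,0,0],[1,0,0,0,0],[1,0,0,0,0],[1,0,0,0,0]])

```text
time: 4.95
ee_pos: [0.5343, -0.1664, 0.1274]
eef_rot: [[0.018, 1.0, -0.0], [1.0, -0.018, 0.0], [0.0, -0.0, -1.0]]
contact_force: [0.8, -0.4, -0.4]
opening: 0.663
grip_force: 0.0
```

Emit:
carry_out(motion=[[1,0,0,0,0],[1,0,0,0,0],[1,0,0,0,0],[1,0,0,0,0],[1,0,0,0,0]])

```text
time: 5.45
ee_pos: [0.5343, -0.1663, 0.1275]
eef_rot: [[0.018, 1.0, 0.0], [1.0, -0.018, -0.0], [-0.0, 0.0, -1.0]]
contact_force: [-0.3, 1.1, -0.2]
opening: 0.265
grip_force: 30.0
```

Gripped (opening about 24 mm). Rocking to +y in small steps, with a slight rise for the pivot arc.

Emit:
carry_out(motion=[[1,0.003,0,-0.0004,0],[1,0.003,0,-0.0004,0],[1,0.003,0,-0.0004,0],[1,0,0,0,0],[1,0,0,0,0]])

```text
time: 5.95
ee_pos: [0.5344, -0.1585, 0.1286]
eef_rot: [[0.018, 1.0, 0.0], [1.0, -0.018, -0.003], [-0.003, 0.0, -1.0]]
contact_force: [0.4, -6.6, -2.2]
opening: 0.269
grip_force: 30.0
```

Emit:
carry_out(motion=[[1,0.003,0,-0.0003,0],[1,0.003,0,-0.0002,0],[1,0,0,0,0],[1,0,0,0,0]])

```text
time: 6.35
ee_pos: [0.5346, -0.1527, 0.1293]
eef_rot: [[0.018, 1.0, 0.0], [1.0, -0.018, -0.003], [-0.003, 0.0, -1.0]]
contact_force: [-0.5, -7.7, -0.6]
opening: 0.267
grip_force: 30.0
```

```bash
python3 -c "
from h import *
s=bot.state();print(s['ee_pos'],s['eef_rot'],s['contact_force'],s['moment'])
c=snap('wrist','w2');d=snap('side','s2');cv2.imwrite('pics/m2.png',np.vstack([cv2.resize(c['color'][150:300,220:420],(600,300)),cv2.resize(d['color'][125:200,300:400],(600,300))])[:,:,::-1])"
```

```text
[ 0.53458896 -0.15273973  0.12929151] [[ 1.80111739e-02  9.99837755e-01  2.45871824e-04]
 [ 9.99832232e-01 -1.80102538e-02 -3.33732892e-03]
 [-3.33235925e-03  3.05939787e-04 -9.99994401e-01]] [-0.53605794 -7.65863064 -0.59048337] [-1.63441372  0.26301825 -0.0087932 ]
```

View pics/m2.png

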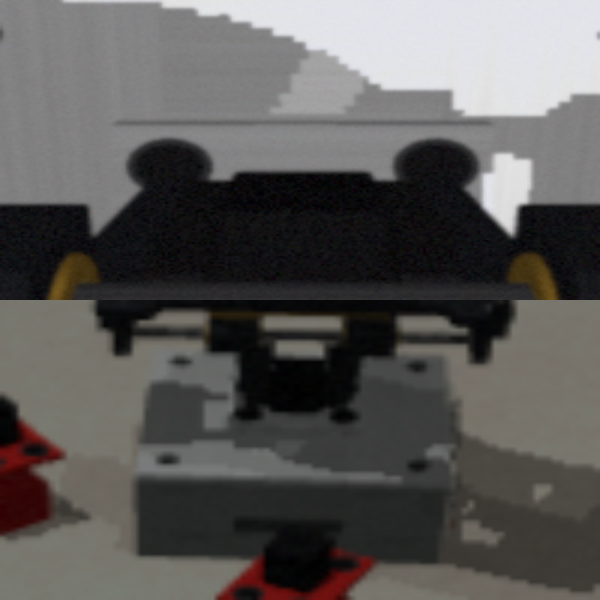

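The crops show the fingers around the grip, with the flange leaning toward +y. The side force is about 8 N, consistent with the lip yielding. I'll push on to about 16–17 mm, watching for the stop.

Emit:
carry_out(motion=[[1,0.0015,0,0,0],[1,0,0,0,0],[1,0,0,0,0]])

```text
time: 6.75
ee_pos: [0.5346, -0.1515, 0.1294]
eef_rot: [[0.018, 1.0, 0.0], [1.0, -0.018, -0.004], [-0.004, 0.0, -1.0]]
contact_force: [-0.9, -8.4, -1.3]
opening: 0.269
grip_force: 30.0
```

Emit:
carry_out(motion=[[1,0.0015,0,0,0],[1,0,0,0,0],[1,0,0,0,0]])

```text
time: 7.05
ee_pos: [0.5347, -0.1506, 0.1295]
eef_rot: [[0.018, 1.0, 0.0], [1.0, -0.018, -0.005], [-0.005, 0.001, -1.0]]
contact_force: [-1.9, -12.1, -0.4]
opening: 0.267
grip_force: 30.0
```

The force has risen to 12 N at 16 mm, so the left lip is at its stop. Now back and over to -y.

Emit:
carry_out(motion=[[1,-0.004,0,0.0003,0],[1,-0.004,0,0.0004,0],[1,-0.004,0,0.0004,0],[1,-0.006,0,0.0006,0],[1,0,0,0,0]])

```text
time: 7.55
ee_pos: [0.5343, -0.1659, 0.1276]
eef_rot: [[0.018, 1.0, 0.0], [1.0, -0.018, 0.001], [0.001, 0.0, -1.0]]
contact_force: [0.8, 2.3, 3.6]
opening: 0.272
grip_force: 30.0
```

Emit:
carry_out(motion=[[1,-0.003,0,-0.0004,0],[1,-0.003,0,-0.0004,0],[1,-0.003,0,-0.0004,0],[1,0,0,0,0],[1,0,0,0,0]])

```text
time: 8.05
ee_pos: [0.5341, -0.1738, 0.1284]
eef_rot: [[0.018, 1.0, -0.0], [1.0, -0.018, 0.003], [0.003, -0.0, -1.0]]
contact_force: [0.6, 8.4, 3.0]
opening: 0.271
grip_force: 30.0
```

Emit:
carry_out(motion=[[1,-0.003,0,-0.0003,0],[1,-0.003,0,-0.0002,0],[1,0,0,0,0],[1,0,0,0,0]])

```text
time: 8.45
ee_pos: [0.534, -0.1796, 0.1289]
eef_rot: [[0.018, 1.0, -0.0], [1.0, -0.018, 0.003], [0.003, -0.0, -1.0]]
contact_force: [0.0, 8.1, 1.9]
opening: 0.272
grip_force: 30.0
```

Emit:
carry_out(motion=[[1,-0.0015,0,0,0],[1,0,0,0,0],[1,0,0,0,0]])

```text
time: 8.75
ee_pos: [0.5339, -0.1809, 0.129]
eef_rot: [[0.018, 1.0, -0.0], [1.0, -0.018, 0.003], [0.003, -0.001, -1.0]]
contact_force: [1.2, 9.3, 2.8]
opening: 0.271
grip_force: 30.0
```

Emit:
carry_out(motion=[[1,-0.0015,0,0,0],[1,0,0,0,0],[1,0,0,0,0]])

```text
time: 9.05
ee_pos: [0.5339, -0.1817, 0.129]
eef_rot: [[0.017, 1.0, -0.0], [1.0, -0.017, 0.005], [0.005, -0.001, -1.0]]
contact_force: [1.9, 12.5, 3.7]
opening: 0.27
grip_force: 30.0
```

Emit:
carry_out(motion=[[1,-0.001,0,0,0],[1,0,0,0,0],[1,0,0,0,0]])

```text
time: 9.35
ee_pos: [0.5339, -0.1821, 0.129]
eef_rot: [[0.017, 1.0, -0.001], [1.0, -0.017, 0.006], [0.006, -0.001, -1.0]]
contact_force: [2.3, 16.1, 5.0]
opening: 0.269
grip_force: 30.0
```

Right lip at its stop too. Upright again, then a gentle lift.

Emit:
carry_out(motion=[[1,0.005,0,0.0004,0],[1,0.005,0,0.0005,0],[1,0.005,0,0.0005,0],[1,0.004,0,0.0003,0],[1,0,0,0,0]])

```text
time: 9.85
ee_pos: [0.5344, -0.1665, 0.1275]
eef_rot: [[0.018, 1.0, 0.001], [1.0, -0.018, -0.001], [-0.001, 0.001, -1.0]]
contact_force: [0.3, -2.5, 2.4]
opening: 0.268
grip_force: 30.0
```

Emit:
carry_out(motion=[[1,0,0,-0.003,0],[1,0,0,-0.003,0],[1,0,0,-0.002,0],[1,0,0,0,0],[1,0,0,0,0]])

```text
time: 10.35
ee_pos: [0.5341, -0.1664, 0.1355]
eef_rot: [[0.018, 1.0, -0.001], [1.0, -0.018, -0.0], [-0.0, -0.001, -1.0]]
contact_force: [-1.9, -4.1, -4.1]
opening: 0.267
grip_force: 30.0
```

Up 8 mm with only the weight (about 4 N) on the wrist: it is free. Lifting to foot height 0.106.

Emit:
carry_out(motion=[[1,0,0,-0.005,0],[1,0,0,-0.006,0],[1,0,0,-0.006,0],[1,0,0,-0.006,0],[1,0,0,-0.006,0]])

```text
time: 10.85
ee_pos: [0.5343, -0.1663, 0.1651]
eef_rot: [[0.018, 1.0, 0.0], [1.0, -0.018, -0.0], [-0.0, 0.0, -1.0]]
contact_force: [0.1, -2.1, -6.3]
opening: 0.267
grip_force: 30.0
```

Emit:
carry_out(motion=[[1,0,0,-0.007,0],[1,0,0,-0.009,0],[1,0,0,-0.009,0],[1,0,0,-0.009,0],[1,0,0,-0.005,0]])

```text
time: 11.35
ee_pos: [0.5345, -0.1662, 0.2047]
eef_rot: [[0.018, 1.0, 0.001], [1.0, -0.018, -0.0], [-0.0, 0.001, -1.0]]
contact_force: [-0.0, 0.2, -4.2]
opening: 0.27
grip_force: 30.0
```

Emit:
carry_out(motion=[[1,0,0,0,0],[1,0,0,0,0],[1,0,0,0,0],[1,0,0,0,0],[1,0,0,0,0]])

```text
time: 11.85
ee_pos: [0.5342, -0.1663, 0.2032]
eef_rot: [[0.018, 1.0, -0.0], [1.0, -0.018, 0.0], [0.0, -0.0, -1.0]]
contact_force: [0.3, 0.3, -4.1]
opening: 0.264
grip_force: 30.0
```

```bash
python3 -c "
from h import *
d=snap('side','s3');cv2.imwrite('pics/m3.png',np.clip(cv2.resize(d['color'][90:200,290:400],(600,600))[:,:,::-1]*1.5,0,255).astype(np.uint8))
P=pts(d);z=P[...,2];m=(d['depth']>.1)&(np.abs(P[...,0]-.534)<.036)&(np.abs(P[...,1]+.166)<.05)&(z>.095)&(z<.18)
print(m.sum(),np.percentile(z[m],[0,1,5,50]))
for lo in np.arange(.1,.18,.01):
  q=P[m&(z>=lo)&(z<lo+.01)]
  if len(q)>3: print(round(lo,2),len(q),np.percentile(q[:,0],[5,95]).round(4),np.percentile(q[:,1],[5,50,95]).round(4))"
```

```text
354 [0.10646848 0.10851037 0.11202317 0.14404664]
0.1 12 [0.5127 0.5527] [-0.1513 -0.1478 -0.1454]
0.11 44 [0.5119 0.5571] [-0.15   -0.1464 -0.1438]
0.12 43 [0.5146 0.555 ] [-0.15   -0.1474 -0.1452]
0.13 56 [0.5125 0.5559] [-0.1515 -0.1478 -0.1441]
0.14 98 [0.5101 0.5583] [-0.1753 -0.1527 -0.1467]
0.15 31 [0.5219 0.5471] [-0.155  -0.1524 -0.1501]
0.16 22 [0.5221 0.5474] [-0.1541 -0.1526 -0.1502]
0.17 48 [0.5032 0.5647] [-0.184  -0.1476 -0.1412]
```

View pics/m3.png

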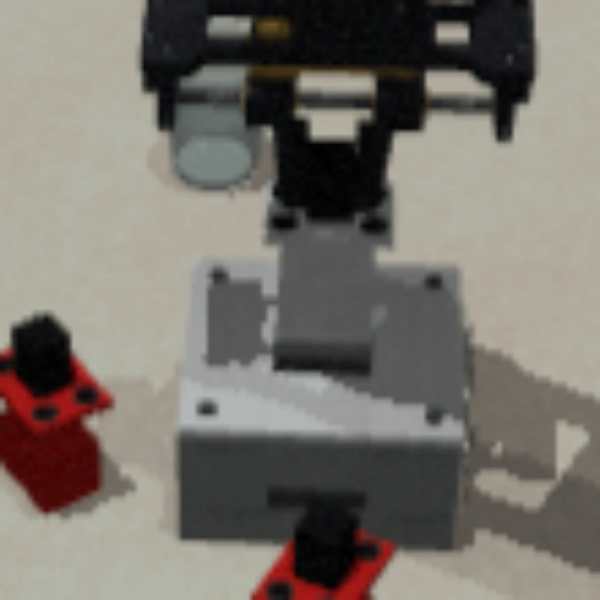

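The insert hangs upright over the well. Its +y foot face stays at y ≈ -0.147 at every height, and its foot is at z ≈ 0.106 (crop 322,360). I'm handing it in.

```bash
python3 -c "
from station import bot
print(bot.finish_job())"
```

```text
the job is handed in; nothing more can be done
None
```

The insert was rocked to both lip stops and lifted free, and at hand-in (about 12 s) the fingers held it upright and still over the well, its foot about 2 cm above the heater top, with the rack, beaker and jar untouched; the hand-in returned no verdict.

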